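# Clear a jammed relay from the feed chute

## Robot

A 6-joint arm with a two-finger parallel gripper is mounted at the origin on a cart in front of the work surface, level with it; the furniture and walls round the work are solid. World frame = base frame: x ahead of the robot, y to its left, z up, the work surface at z = 0. Lengths are in m, angles in degrees, forces in N, time in s.
With the tool pointing down it reaches from about 0.375 to 0.9 m from the base axis. Payload 3.1 kg.
Tool frame: the origin (TCP) lies on the centre line of the jaws, within the pads' length; the fingertips stand finger_overhang ahead of it and the grasp point (between the pads) lies 5 mm behind it (finger_overhang is the distance from the TCP to the fingertips, in m); z points along the fingers, y is the line along which they close (so a half turn about z gives the same grasp; the last joint's range is limited). The gripper opens to 87 mm and grips with 3 to 60 N. Pads are 19 mm wide; open, the fingers measure 117 mm over their backs; the gripper's body (75 mm by 190 mm) begins 51 mm behind the grasp point.
Start: joints at [58.127, 30.224, 82.088, -0, 67.689, -10.227], TCP at [0.231, 0.581, 0.237] pointing down, gripper open.
Joint ranges: [-176.69, 176.69], [-43.24, 126.21], [12.49, 139.97], [-82, 262], [0, 151.66], [-163.58, 163.58]. Speed limits (degrees/s): [159.86, 159.86, 180, 180, 180, 180].

## Interface

Orientations are given as a 3x3 rotation matrix whose columns are the frame's x, y, z axes.
In Python, from rig import read_state, capture, calibration, hand_in, finger_overhang gives the robot as it stands.
- The arm moves only by the tool send_rows, never from a script. Its argument "plan" is a list of rows, each a list of 5 numbers: the closure in counts, from 0 (fully open) to 255 (shut), then the shift along the tool's x, y, z in m, then the turn about the tool's z in rad. A call has 1 to 20 rows; each row shifts and turns the commanded pose from where the row before left it, along the tool's axes as they then stand; what a row does not reach is not made up. A row lasts 1/12 s, in which the tool goes at most 41.7 mm and 7.16 degrees, less where a joint would pass 70% of its speed; a pose out of reach is approached as far as the arm can. A call is refused whole if a number of a shift passes 0.0417 or a number of a turn 0.125, either way. A call with a gripper value outside its range is refused whole. The fingers move at their own pace and stop on an object; the grip force is fixed at half the most. Time passes only in rows, so rows that do not move let the fingers close. It gives the time, the measured TCP pose, the force, the opening and the grip force at its end, in the units of the state.
- read_state(): the state, without advancing time (a new reading comes with each control period).
- capture(name): name is "scene" or "side" or "wrist"; returns (picture, depth): 420x560x3 uint8, blue, green, red; 420x560 float32, m along the optical axis (not along the pixel's ray), 0 where there is no reading.
- calibration(name): a dict with "fx", "fy", "cx", "cy" (pixels), "xyz" and "rotation" of the camera in the world. Camera axes: x right, y down, z forward; pixel columns grow to the right and rows downward; lengths in m; the calibration is good to about 2 mm. A picture is of the moment at which its call begins: read the wrist's pose just before it. calibration takes no time and is no camera call; for the wrist camera it gives the pose at the moment of the call.
- hand_in(): hands the job in; it is judged then, once.
The state is a dict: "time_s": time; "joint_positions": joint angles; "qvel": joint speeds; "tau": joint torques, N m; "position": TCP position; "tcp_rot": TCP orientation; "force": force on the tool from outside, world axes, zero at the start; "moment": the same for the moment, N m; "opening": opening from 0.0 (shut) to 1.0 (fully open); "grasp_force": force on a finger pad.
Only numpy, scipy, OpenCV 4.12 (cv2) and the standard library are available. Lean on these libraries where they do the work, as an engineer would, in place of code of your own. Each camera call takes 0.05 s, during which the arm holds its last target. There are 200 camera calls.

## Task

A relay has turned crosswise and jammed under the yellow bridge of the feed chute. Push it back up the chute from the outlet side until it clicks past the two sprung rollers into the open window, lift it out there and set it down upright near the middle of the red reject tray (lower it in, do not drop it), then swing the clear guard flap shut over the window and press it until its latch snaps in. Leave the relay queued behind the stop, the spare relay, the screw tin and the screwdriver where they are.

Things in the scene. Friction and masses are not known exactly. Their poses are not given: they have to be found in the camera images.
- track: Aluminium feed chute, fixed on a stand; floor 75 mm over the bench, sloping 10 deg. Origin on its floor, middle, under the jam; x points UP the chute (to the robot's right), z square off the floor. Floor x -48 (outlet, low end) to 150 mm, 37 mm wide between walls 6 mm thick. Wall height 9 mm for x<-14, 20 mm from -14 to 12, 7 mm at the window (29 to 74), 30 mm above.
- jammed_relay: Blue relay block, 34 x 24 x 30 mm, 32-63 g; origin at the centre of its underside, its x along the 34 mm. Starts upright, crosswise (34 mm across the chute) at track x about 0, ends at -12 and +12. Two steel ribs 4 mm high on the floor downhill of it narrow the way to 29 mm, so it cannot go down; the rollers and the bridge hold it from going up or being lifted. Friction holds it on the slope.
- reject_tray: Red open tray, 130 x 110 x 28 mm (x, y, z), walls and floor 4 mm, fixed on the bench; origin at the centre of its underside.
- guard (a joint): Angle of the clear, yellow-edged guard flap over the window: 0 shut (lying parallel to the chute floor, pointing downhill from its hinge), about 2 open (leaning uphill). Stiff hinge (0.03 N m): it stays where it is left. Pushed on its uphill face it swings over and down; at about 0.12 rad it meets the latch, and 8 to 16 N pressed down near its free edge snaps it in against a stop at 0.
- latch_bolt (a joint): Sprung brass latch bolt in the uphill face of the bridge, bevelled on top: 0 sprung out, up to 0.006 m pressed in. The flap's edge presses it in some 4 mm as it passes; it then springs back to 0 over the edge: latched.
- guard_edge (a point): Middle of the flap's free edge, 56 mm from the hinge line; the flap is 46 mm wide and 3-4 mm thick.
- guard_hinge (a point): Middle of the flap's hinge line, which runs across the chute: track x 76, z 46 mm.
- bridge (a point): Middle of the underside of the yellow bridge, which spans the chute over the uphill part of the jammed relay: track x 6 to 14 mm, underside 48 mm above the floor, top 58 mm, 49 mm wide. To push the relay far enough the fingertips must reach some 15 mm in under it from the outlet side: tilt the tool about 45 deg, fingers pointing uphill.
- rollers (a point): Midway between the two white sprung rollers (16 mm across) in the side walls at track x 20, 17 mm up, each 3.5 mm into the chute. Passing them takes a push of 4 to 12 N; the relay is free when its downhill end is past x = 20 and springs on to about 37 (its centre). Their brackets end at track x 29, 39 mm off the middle, 31 mm high: grip the freed relay a little uphill of centre.
- queued_relay: A second blue relay, 34 x 24 x 30 mm, lying lengthwise in the chute at track x about 100, behind a 14 mm stop plate at 80. Leave it alone. Origin centre of underside.
- spare_relay: Third blue relay, 34 x 24 x 30 mm, loose on the bench. Leave it alone. Origin centre of underside.
- tin: Round open tin of screws, 74 x 68 x 35 mm, loose on the bench. Leave it alone. Origin centre of underside.
- driver: Small screwdriver with yellow handle, 171 mm long, loose on the bench. Leave it alone. Origin centre of underside.

How it is judged (in metres and radians):
On the way, in this order (a step that is already met when the one before it is completed fails the run):
1. the relay has been pushed up the chute past the rollers, still on the chute's floor (x of jammed_relay in the frame of track between 0.033 and 0.068 m and z of jammed_relay in the frame of track below 0.006 m), for 0.1 s.
2. the relay is lowered to the tray's floor while still held in the fingers (z of jammed_relay in the frame of reject_tray below 0.018 m and horizontal distance between jammed_relay and reject_tray below 0.05 m and contact force between the fingers and jammed_relay above 1 N), for 0.05 s.
3. the guard flap is shut and its latch has snapped in (value of joint guard below 0.035 rad and value of joint latch_bolt below 0.0015 m), for 0.2 s.
At the end, for the whole second after the job is handed in: The guard flap is shut (within 0.035 rad) with its latch bolt sprung out (within 1.5 mm); the jammed relay stands upright (within 0.15 rad) and at rest on the floor of the red tray, its centre within 50 mm of the tray's (all of step 3 and z of jammed_relay in the frame of reject_tray below 0.01 m and horizontal distance between jammed_relay and reject_tray below 0.05 m and angle between jammed_relay's own z axis and vertical below 0.15 rad and linear speed of jammed_relay below 0.02 m/s); the robot touches nothing.
It fails at once if a bystander (queued relay, spare relay, screw tin, screwdriver) is moved by more than 30 mm (distance of any of queued_relay, spare_relay, tin, driver from where it was at the start of the episode above 0.03 m).
It also fails if it takes over 64 s, if anything falls off the work surface, if the arm or the gripper's body presses on something with over 40 N, if the wrist force passes 120 N, or if a joint passes its speed limit or range.

## Working session

There is one attempt and no reset: what is moved stays moved. The work goes in short steps, Python scripts to look and compute and a tool call to move; the robot and the scene stay as the last step left them, time stands still between calls to the robot, and variables do not carry over. Pictures are saved under pics/ and viewed, at most 10 in all, crops included, and the job is handed in when it is done.

Besides the shell and the picture viewer there is one more tool, called after "Call:" by a JSON object that holds its "fn" and its "kwargs". send_rows: Moves the arm, as the interface text tells. Its arguments: {"type":"object","properties":{"plan":{"type":"array","items":{"type":"array","items":{"type":"number"}}}},"required":["plan"]}

```bash
ls; mkdir -p pics
python3 - <<'E'
from rig import *
import cv2,numpy as np
s=read_state();print(s, finger_overhang if not callable(finger_overhang) else finger_overhang())
for n in("scene","side"):
    p,d=capture(n);cv2.imwrite(f"pics/{n}0.png",p);np.save(f"pics/{n}0.npy",d);c=calibration(n);print(n,c)
E
```

```text
pics
{'time_s': 0.0, 'joint_positions': array([ 5.81272658e+01,  3.02777619e+01,  8.21579585e+01, -1.71013994e-03,
        6.76877566e+01, -1.02272150e+01]), 'qvel': array([ 0.06288663,  0.12094399,  0.05776108,  0.07155891, -0.11344319,
        0.02863444]), 'tau': array([-1.07447573e-03, -4.40042889e+01, -1.76591277e+01,  6.32334058e-02,
        5.83100086e-02, -1.60717468e-04]), 'position': array([0.23013708, 0.58032156, 0.23557578]), 'tcp_rot': array([[-9.29487725e-01,  3.68851361e-01, -1.11450597e-03],
       [ 3.68852874e-01,  9.29485962e-01, -1.84472311e-03],
       [ 3.55489021e-04, -2.12573621e-03, -9.99997677e-01]]), 'force': array([-0.01011323, -0.1856095 , -0.07762766]), 'moment': array([-0.00541937,  0.03948801,  0.03517423]), 'grasp_force': 0.0, 'opening': 0.9980987745714848} 0.014
scene {'fx': 438.6434391173934, 'fy': 438.6434391173934, 'cx': 282.6748742030858, 'cy': 215.33245027236964, 'xyz': array([ 0.03497309, -0.16528478,  0.75050154]), 'rotation': array([[ 0.5908676 , -0.58416407,  0.55644212],
       [-0.8065387 , -0.44417535,  0.39013277],
       [ 0.01925633, -0.67930892, -0.73359975]])}
side {'fx': 396.80528690135253, 'fy': 396.80528690135253, 'cx': 278.4527466523638, 'cy': 209.94238850343945, 'xyz': array([0.51134553, 0.85918881, 0.63735404]), 'rotation': array([[-9.98796019e-01, -3.06980237e-02,  3.82641244e-02],
       [-4.90549713e-02,  6.19457050e-01, -7.83496377e-01],
       [ 3.48808767e-04, -7.84430108e-01, -6.20217127e-01]])}
```

View pics/scene0.png

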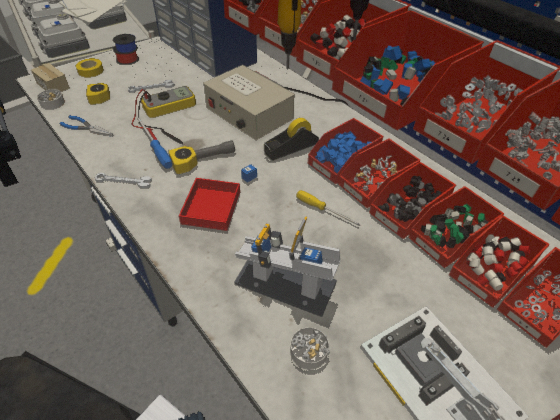

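View pics/side0.png

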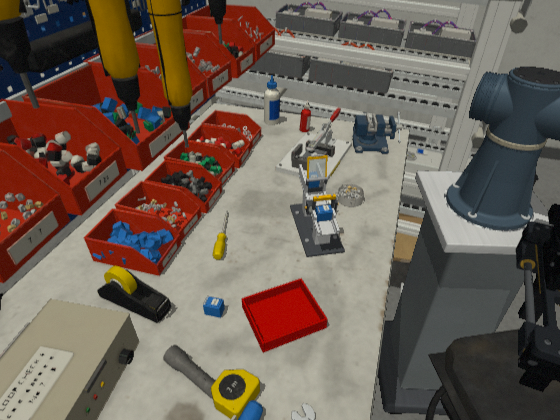

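The scene view shows the chute at about (290,260), with the bridge at (263,238), the open flap at (300,235) and the queued relay at (312,255). The tray is at (210,203), the spare relay at (249,173), the driver at (325,208) and the tin at (309,347). The side view looks up the chute, with the bridge at (323,195) and the jammed relay at (323,212).

```bash
cat > h.py <<'E'
from rig import *
import cv2,numpy as np
def world(n,d,c,px=None):
    v,u=np.mgrid[:420,:560]
    P=np.stack([(u-c['cx'])/c['fx']*d,(v-c['cy'])/c['fy']*d,d],-1)
    return P@np.array(c['rotation']).T+c['xyz']
def proj(P,c):
    q=(np.atleast_2d(P)-c['xyz'])@np.array(c['rotation'])
    return q[:,:2]/q[:,2:]*[c['fx'],c['fy']]+[c['cx'],c['cy']]
def ray(px,c):
    r=np.c_[(np.atleast_2d(px)-[c['cx'],c['cy']])/[c['fx'],c['fy']],np.ones(len(np.atleast_2d(px)))]@np.array(c['rotation']).T
    return c['xyz'],r/np.linalg.norm(r,axis=1)[:,None]
E
python3 - <<'E'
from h import *
ims=[]
for n,(u0,v0) in dict(scene=(230,205),side=(270,145)).items():
    p=cv2.imread(f"pics/{n}0.png");d=np.load(f"pics/{n}0.npy");c=calibration(n)
    W=world(n,d,c);hsv=cv2.cvtColor(p,cv2.COLOR_BGR2HSV)
    for nm,lo,hi,box in (("yellow",(18,120,90),(35,255,255),None),("blue",(98,120,60),(115,255,255),None),("red",(0,150,80),(8,255,255),None)):
        m=cv2.inRange(hsv,lo,hi)
        m[(d<=0)|(W[...,2]<0.002)|(W[...,0]>0.75)|(W[...,0]<.3)|(abs(W[...,1])>.5)|(W[...,2]>.3)]=0
        k,l,st,ce=cv2.connectedComponentsWithStats(m)
        for i in range(1,k):
            if st[i,4]>12:
                q=W[l==i];print(n,nm,st[i],np.median(q,0).round(3),q.min(0).round(3),q.max(0).round(3))
    ims.append(cv2.resize(p[v0:v0+115,u0:u0+115 if n=="scene" else u0+80],None,fx=5 if 0 else 4,fy=4,interpolation=cv2.INTER_CUBIC))
cv2.imwrite("pics/crop0.png",np.hstack(ims)[:, :800])
E
```

```text
scene yellow [297 190  29  20 260] [0.671 0.205 0.018] [0.663 0.166 0.005] [0.684 0.241 0.025]
scene yellow [255 224  15  22 135] [0.445 0.165 0.132] [0.421 0.156 0.112] [0.469 0.176 0.136]
scene yellow [291 231   9  21  47] [0.44  0.092 0.173] [0.438 0.088 0.137] [0.45  0.098 0.19 ]
scene yellow [374 363  31  42 149] [ 0.39  -0.148  0.012] [ 0.375 -0.182  0.005] [ 0.408 -0.109  0.015]
scene blue [242 165  15  11  74] [0.656 0.373 0.029] [0.637 0.364 0.013] [0.672 0.39  0.033]
scene blue [252 242   5  10  26] [0.428 0.175 0.102] [0.425 0.169 0.094] [0.436 0.18  0.105]
scene blue [301 248  21  15 141] [0.461 0.068 0.122] [0.452 0.054 0.102] [0.479 0.089 0.127]
scene red [386 103  18  27 235] [0.748 0.074 0.263] [0.743 0.064 0.236] [0.75  0.092 0.29 ]
scene red [442 125  46  38 633] [ 0.741 -0.073  0.269] [ 0.733 -0.093  0.237] [ 0.75  -0.026  0.299]
scene red [ 477  135   83   74 1518] [ 0.711 -0.175  0.272] [ 0.691 -0.239  0.236] [ 0.75  -0.097  0.3  ]
scene red [ 179  178   61   52 1852] [0.525 0.388 0.005] [0.442 0.308 0.002] [0.606 0.461 0.03 ]
scene red [359 192  13  15  82] [0.7
[... 1733 characters left out ...]
 0.095 0.118]
side blue [315 205  18  17 194] [0.447 0.181 0.096] [0.428 0.162 0.072] [0.464 0.189 0.108]
side blue [203 297  21  20 271] [0.658 0.389 0.023] [0.642 0.37  0.003] [0.678 0.395 0.034]
side red [ 196   34   72   64 1233] [ 0.699 -0.242  0.282] [ 0.614 -0.492  0.237] [ 0.75  -0.038  0.3  ]
side red [300 109  11  23 159] [ 0.486 -0.385  0.048] [ 0.466 -0.397  0.002] [ 0.499 -0.375  0.081]
side red [330 109  10  13  51] [ 0.386 -0.357  0.079] [ 0.371 -0.388  0.067] [ 0.404 -0.327  0.085]
side red [ 197  112   64  106 1830] [ 0.716 -0.204  0.034] [ 0.631 -0.387  0.002] [0.75  0.105 0.073]
side red [ 242  279   85   72 3720] [0.526 0.384 0.005] [0.444 0.311 0.002] [0.607 0.463 0.031]
```

View pics/crop0.png

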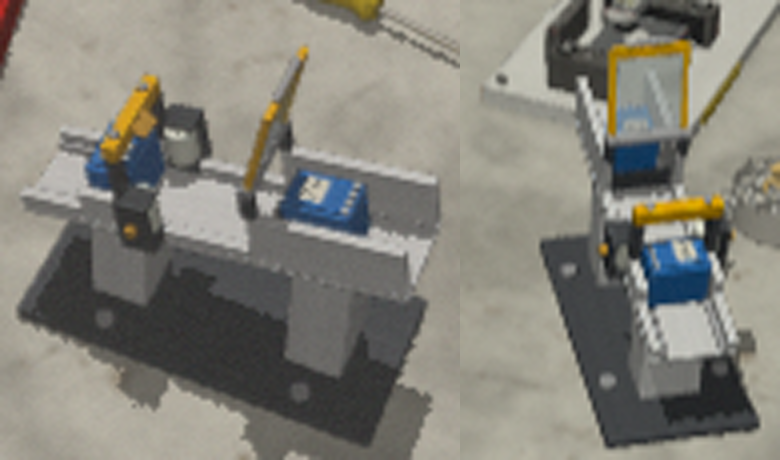

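The first crop pair shows the bridge, both roller brackets and the open flap, with the relay crosswise and projecting downhill of the bridge. Rows can't tilt the tool directly. I'll move to a free, high spot and see whether turning past the last joint's limit produces a tilt.

Call:
{"fn": "send_rows", "kwargs": {"plan": [[255,0,0,-0.03,0],[255,0,0,-0.03,0],[255,-0.026,-0.026,-0.003,0],[255,-0.026,-0.026,-0.003,0],[255,-0.026,-0.026,-0.003,0],[255,-0.026,-0.026,-0.003,0],[255,-0.026,-0.026,-0.003,0],[255,-0.026,-0.026,-0.003,0],[255,-0.026,-0.026,-0.003,0],[255,-0.026,-0.026,-0.003,0],[255,-0.026,-0.026,-0.003,0],[255,-0.026,-0.026,-0.003,0],[255,-0.026,-0.026,-0.003,0],[255,-0.026,-0.026,-0.003,0],[255,-0.026,-0.026,-0.003,0],[255,-0.026,-0.026,-0.003,0],[255,-0.026,-0.026,-0.003,0],[255,-0.026,-0.026,-0.003,0]]}}

```text
time_s: 1.6
position: [0.4637, 0.0391, 0.3445]
tcp_rot: [[-0.929, 0.369, -0.001], [0.369, 0.929, 0.0], [0.001, 0.0, -1.0]]
force: [0.6, 1.4, 1.1]
opening: 0.004
grasp_force: 0.0
```

```bash
cat > st.py <<'E'
from h import *
s=read_state();np.set_printoptions(precision=4,suppress=True)
print(s['time_s'],s['joint_positions'].round(1),s['position'],s['force'].round(1),s['opening'],s['grasp_force']);print(s['tcp_rot'])
E
python3 st.py
python3 - <<'E'
from h import *
s=read_state();p,d=capture("wrist");c=calibration("wrist");print(c);cv2.imwrite("pics/w1.png",p);np.save("pics/w1.npy",d);np.save("pics/w1c.npy",c,allow_pickle=True)
E
```

```text
1.6 [ -9.   10.4  95.4   0.   74.2 -77.3] [0.4637 0.0391 0.3445] [0.6 1.4 1.1] 0.0035901403639979914 0.0
[[-0.9294  0.3691 -0.0006]
 [ 0.3691  0.9294  0.0003]
 [ 0.0006  0.0001 -1.    ]]
{'fx': 299.90107262107364, 'fy': 299.90107262107364, 'cx': 280.5735618975137, 'cy': 213.34634140236577, 'xyz': array([0.40028664, 0.06043023, 0.49261218]), 'rotation': array([[ 0.37327604,  0.89391187,  0.24816641],
       [ 0.92770875, -0.35833198, -0.10466459],
       [-0.00463496,  0.26929493, -0.9630466 ]])}
```

View pics/w1.png

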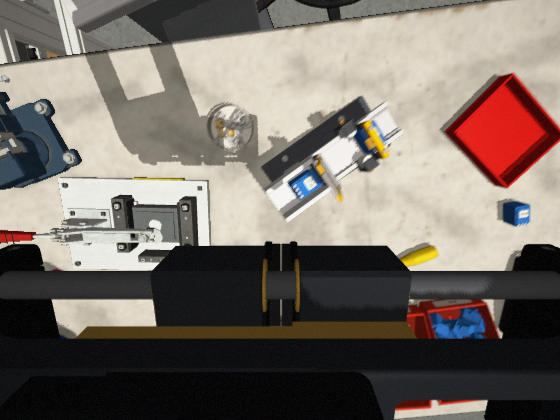

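The wrist view shows the chute from (290,200) at its uphill end to (390,115), with the bridge at (372,138) and the flap at (328,180). Next I'll try the tilt by turning past the lower limit of joint 6.

Call:
{"fn": "send_rows", "kwargs": {"plan": [[255,0.015,0.037,0,0],[255,0.015,0.037,0,0],[255,0,0,0,-0.125],[255,0,0,0,-0.125],[255,0,0,0,-0.125],[255,0,0,0,-0.125],[255,0,0,0,-0.125],[255,0,0,0,-0.125],[255,0,0,0,-0.125],[255,0,0,0,-0.125],[255,0,0,0,-0.125],[255,0,0,0,-0.125],[255,0,0,0,-0.125],[255,0,0,0,-0.125],[255,0,0,0,-0.125],[255,0,0,0,-0.125],[255,0,0,0,-0.125],[255,0,0,0,-0.125],[255,0,0,0,-0.125]]}}

```text
time_s: 3.23
position: [0.442, 0.2173, 0.3349]
tcp_rot: [[0.044, -0.999, 0.029], [-0.992, -0.047, -0.114], [0.115, -0.023, -0.993]]
force: [1.5, 1.1, 0.6]
opening: 0.003
grasp_force: 0.0
```

```bash
python3 st.py
```

```text
3.2333 [  17.2   14.2   92.1   -7.    74.1 -163.5] [0.442  0.2173 0.3349] [1.5 1.1 0.6] 0.0031870101665402604 0.0
[[ 0.0444 -0.9986  0.0286]
 [-0.9924 -0.0474 -0.1136]
 [ 0.1148 -0.0233 -0.9931]]
```

It works: tool z leans towards -y. The solver also lets joint 1 drift, so I'll counter that with a shift.

Call:
{"fn": "send_rows", "kwargs": {"plan": [[255,0.04,0,0,-0.125],[255,0.04,0,0,-0.125],[255,0.04,0,0,-0.125],[255,0.04,0,0,-0.125],[255,0.04,0,0,-0.125],[255,0.04,0,0,-0.125]]}}

```text
time_s: 3.73
position: [0.3672, 0.1931, 0.2845]
tcp_rot: [[0.416, -0.885, 0.207], [-0.8, -0.465, -0.381], [0.433, -0.007, -0.901]]
force: [-0.3, 0.0, -0.8]
opening: 0.005
grasp_force: 0.0
```

```bash
python3 st.py
```

```text
3.7333 [  29.8   13.7  107.1  -29.1   63.1 -163.5] [0.3672 0.1931 0.2845] [-0.3  0.  -0.8] 0.00496479161330912 0.0
[[ 0.416  -0.8854  0.2072]
 [-0.7995 -0.4647 -0.3805]
 [ 0.4333 -0.0074 -0.9012]]
```

Call:
{"fn": "send_rows", "kwargs": {"plan": [[255,0,0,0,0.125],[255,0,0,0,0.125],[255,0,0,0,0.125],[255,0,0,0,0.125],[255,0,0,0,0.125],[255,0,0,0,0.125],[255,0,0,0,0.125]]}}

```text
time_s: 4.32
position: [0.3677, 0.1928, 0.2845]
tcp_rot: [[-0.422, -0.883, 0.204], [-0.866, 0.326, -0.38], [0.269, -0.337, -0.902]]
force: [-0.1, 0.4, -0.1]
opening: 0.007
grasp_force: 0.0
```

```bash
cat > mv.py <<'E'
from h import *
import sys
s=read_state();t=np.array(eval(sys.argv[1]))
d=s['tcp_rot'].T@(t-s['position']);print("tool delta",d.round(4),"min rows",np.linalg.norm(d)/.04)
E
python3 st.py; python3 mv.py "[.46,-.08,.34]"
```

```text
4.3167 [  29.7   13.7  107.   -28.9   63.2 -113. ] [0.3677 0.1928 0.2845] [-0.1  0.4 -0.1] 0.006910515864765986 0.0
[[-0.4223 -0.8832  0.2039]
 [-0.8656  0.3262 -0.38  ]
 [ 0.2691 -0.337  -0.9022]]
tool delta [ 0.2121 -0.1892  0.0724] min rows 7.332729131381411
```

Call:
{"fn": "send_rows", "kwargs": {"plan": [[255,0.0265,-0.0237,0.009,0],[255,0.0265,-0.0237,0.009,0],[255,0.0265,-0.0237,0.009,0],[255,0.0265,-0.0237,0.009,0],[255,0.0265,-0.0237,0.009,0],[255,0.0265,-0.0237,0.009,0],[255,0.0265,-0.0237,0.009,0],[255,0.0265,-0.0237,0.009,0],[255,0,0,0,0]]}}

```text
time_s: 5.07
position: [0.4651, -0.0848, 0.343]
tcp_rot: [[-0.424, -0.882, 0.207], [-0.864, 0.325, -0.384], [0.271, -0.342, -0.9]]
force: [1.2, 0.2, -0.1]
opening: 0.001
grasp_force: 0.0
```

```bash
python3 st.py
```

```text
5.0667 [ -12.     6.8  105.2  -24.5   53.2 -156.5] [ 0.4651 -0.0848  0.343 ] [ 1.2  0.2 -0.1] 0.0012477722248191302 0.0
[[-0.4236 -0.8819  0.207 ]
 [-0.8642  0.325  -0.384 ]
 [ 0.2714 -0.3416 -0.8998]]
```

Call:
{"fn": "send_rows", "kwargs": {"plan": [[255,0.02,-0.008,0.01,-0.125],[255,0.03,-0.011,0.013,-0.125],[255,0.03,-0.008,0.013,-0.125],[255,0.03,-0.004,0.013,-0.125],[255,0.03,0,0.013,-0.125]]}}

```text
time_s: 5.48
position: [0.471, -0.1559, 0.2599]
tcp_rot: [[0.054, -0.971, 0.235], [-0.821, -0.177, -0.543], [0.568, -0.164, -0.806]]
force: [1.6, -0.7, 0.2]
opening: 0.007
grasp_force: 0.0
```

```bash
python3 st.py
```

```text
5.4833 [ -15.7   16.4  114.6  -51.6   35.8 -163.5] [ 0.471  -0.1559  0.2599] [ 1.6 -0.7  0.2] 0.006997191267505813 0.0
[[ 0.0538 -0.9705  0.235 ]
 [-0.8211 -0.1769 -0.5427]
 [ 0.5682 -0.1638 -0.8064]]
```

Call:
{"fn": "send_rows", "kwargs": {"plan": [[255,0.04,0,0,-0.125],[255,0.04,0,0,-0.125],[255,0.04,0,0,-0.125],[255,0.04,0,0,-0.125]]}}

```text
time_s: 5.82
position: [0.4751, -0.2347, 0.25]
tcp_rot: [[0.4, -0.868, 0.295], [-0.586, -0.49, -0.645], [0.704, 0.085, -0.705]]
force: [0.0, -0.7, 1.4]
opening: 0.009
grasp_force: 0.0
```

```bash
python3 st.py
```

```text
5.8167 [ -23.3   20.3  118.6  -82.    28.7 -163.5] [ 0.4751 -0.2347  0.25  ] [ 0.  -0.7  1.4] 0.009427053833310514 0.0
[[ 0.4001 -0.8677  0.295 ]
 [-0.5863 -0.4897 -0.6453]
 [ 0.7044  0.0852 -0.7046]]
```

Tilt is now 45°. Next I need the exact chute yaw, from the saved wrist and scene depth data.

Run:
```python
from h import *
np.set_printoptions(precision=4,suppress=True)
for n in("scene0","side0","w1"):
    p=cv2.imread(f"pics/{n}.png");d=np.load(f"pics/{n}.npy");c=np.load("pics/w1c.npy",allow_pickle=True).item() if n=="w1" else calibration(n[:-1])
    W=world(n,d,c);hsv=cv2.cvtColor(p,cv2.COLOR_BGR2HSV)
    m=(cv2.inRange(hsv,(18,120,90),(35,255,255))>0)&(d>0)&(abs(W[...,0]-.446)<.035)&(abs(W[...,1]-.168)<.02)&(W[...,2]>.125)
    q=W[m];r=cv2.minAreaRect(q[:,:2].astype(np.float32)*1000);print(n,"bridge",len(q),q.mean(0),r)
    # base plate: dark, z 0.003-.03
    m=(hsv[...,2]<90)&(d>0)&(abs(W[...,0]-.45)<.09)&(abs(W[...,1]-.12)<.14)&(W[...,2]>.004)&(W[...,2]<.03)
    q=W[m];print(" plate",len(q),np.median(q[:,2]) if len(q) else 0,cv2.minAreaRect(q[:,:2].astype(np.float32)*1000) if len(q) else 0)
    # queued/other relay tops + tray
    m=(cv2.inRange(hsv,(98,120,60),(115,255,255))>0)&(d>0)&(abs(W[...,0]-.46)<.04)&(abs(W[...,1]-.072)<.035)&(W[...,2]>.115)
    q=W[m];print(" queued",len(q),q.mean(0),cv2.minAreaRect(q[:,:2].astype(np.float32)*1000))
    m=(cv2.inRange(hsv,(0,150,60),(8,255,255))>0)&(d>0)&(abs(W[...,0]-.525)<.1)&(abs(W[...,1]-.386)<.1)&(W[...,2]>.022)
    q=W[m];print(" tray rim",len(q),cv2.minAreaRect(q[:,:2].astype(np.float32)*1000))
    m=(d>0)&(abs(W[...,0]-.45)<.06)&(abs(W[...,1]-.12)<.12)&(W[...,2]>.07)&(W[...,2]<.14)
    q=W[m];print(" chute",len(q),cv2.minAreaRect(q[:,:2].astype(np.float32)*1000))
```

```text
scene0 bridge 131 [0.4437 0.1649 0.1313] ((445.0958557128906, 164.1283416748047), (48.88654327392578, 13.884298324584961), 14.300456047058105)
 plate 2258 0.0072560018924541225 ((430.7763366699219, 111.47058868408203), (135.69168090820312, 188.79188537597656), 14.35011100769043)
 queued 131 [0.4625 0.0695 0.122 ] ((466.2629699707031, 71.85193634033203), (23.93035316467285, 33.267459869384766), 12.024325370788574)
 tray rim 382 ((523.6343994140625, 384.37451171875), (133.99835205078125, 110.65699768066406), 26.908557891845703)
 chute 2923 ((453.3633117675781, 118.75186920166016), (74.86832427978516, 196.92213439941406), 11.808636665344238)
side0 bridge 102 [0.447  0.1702 0.1309] ((446.8642272949219, 169.11024475097656), (48.87062072753906, 10.129264831542969), 11.809016227722168)
 plate 1015 0.008199754803821624 ((424.2200012207031, 114.8062973022461), (158.8307342529297, 188.24789428710938), 12.693318367004395)
 queued 8 [0.462  0.0891 0.1167] ((461.5101013183594, 88.83000183105469), (13.880297660827637, 3.058366298675537), 16.77850341796875)
 tray rim 620 ((525.8218994140625, 386.83624267578125), (129.66439819335938, 110.27112579345703), 26.56270408630371)
 chute 1488 ((464.47259521484375, 124.43265533447266), (76.8072280883789, 198.97779846191406), 26.86665916442871)
w1 bridge 335 [0.4514 0.1564 0.1315] ((451.8432922363281, 155.42161560058594), (48.57206344604492, 13.59650707244873), 12.446013450622559)
 plate 1984 0.007829322415612378 ((397.8843994140625, 92.35990905761719), (102.1192855834961, 185.1588897705078), 14.055076599121094)
 queued 343 [0.4708 0.0652 0.1231] ((472.57708740234375, 64.73945617675781), (24.11124038696289, 34.4848747253418), 11.95322322845459)
 tray rim 970 ((531.9786376953125, 374.82196044921875), (130.569091796875, 108.99269104003906), 26.017122268676758)
 chute 5644 ((462.3858337402344, 111.0505599975586), (77.48343658447266, 196.04953002929688), 13.329804420471191)
```

```bash
python3 mv.py "[.422,-.331,.25]"
```

```text
tool delta [0.0352 0.0932 0.0465] min rows 2.7481335010573105
```

Call:
{"fn": "send_rows", "kwargs": {"plan": [[255,0.009,0.023,0.012,-0.03],[255,0.009,0.023,0.012,-0.03],[255,0.009,0.023,0.012,-0.03],[255,0.009,0.023,0.012,-0.03]]}}

```text
time_s: 6.15
position: [0.4566, -0.2448, 0.2404]
tcp_rot: [[0.412, -0.881, 0.233], [-0.589, -0.452, -0.67], [0.695, 0.138, -0.705]]
force: [-0.6, -1.2, 0.7]
opening: 0.005
grasp_force: 0.0
```

```bash
python3 st.py
```

```text
6.15 [ -23.7   21.5  119.2  -82.    31.6 -163.5] [ 0.4566 -0.2448  0.2404] [-0.6 -1.2  0.7] 0.005058956164252379 0.0
[[ 0.4116 -0.881   0.2333]
 [-0.589  -0.4525 -0.6696]
 [ 0.6955  0.1381 -0.7052]]
```

Call:
{"fn": "send_rows", "kwargs": {"plan": [[255,0.009,0.023,0.012,-0.03],[255,0.009,0.023,0.012,-0.03],[255,0.009,0.023,0.012,-0.03],[255,0.009,0.023,0.012,-0.03],[255,0.009,0.023,0.012,-0.03]]}}

```text
time_s: 6.57
position: [0.4249, -0.2553, 0.2295]
tcp_rot: [[0.429, -0.891, 0.147], [-0.596, -0.401, -0.696], [0.679, 0.211, -0.703]]
force: [0.7, 1.3, -0.4]
opening: 0.006
grasp_force: 0.0
```

```bash
python3 st.py
```

```text
6.5667 [ -24.6   22.7  120.6  -81.9   35.3 -163.5] [ 0.4249 -0.2553  0.2295] [ 0.7  1.3 -0.4] 0.005801194302242304 0.0
[[ 0.4287 -0.8914  0.1471]
 [-0.5957 -0.4013 -0.6957]
 [ 0.6792  0.2106 -0.7031]]
```

```bash
cat > tr.py <<'E'
from h import *
import sys
O=np.array([.4457,.168,.075]);a=np.radians(-77.6);b=np.radians(10)
X=np.array([np.cos(b)*np.cos(a),np.cos(b)*np.sin(a),np.sin(b)]);Y=np.array([-np.sin(a),np.cos(a),0]);Z=np.cross(X,Y)
R=np.c_[X,Y,Z]
def now():
    s=read_state();return s,(R.T@(s['position']+.014*s['tcp_rot'][:,2]-O)*1000)
if __name__=="__main__":
    np.set_printoptions(precision=4,suppress=True)
    s,t=now();print("t",s['time_s'],"tip track mm",t.round(1),"F track",(R.T@s['force']).round(1),"open",round(s['opening'],3),"grip",s['grasp_force']);print("rot in track\n",(R.T@s['tcp_rot']).round(3),s['joint_positions'].round(0))
    prev=t
    for g in sys.argv[1:]:
        g=np.array(eval(g));d=s['tcp_rot'].T@R@(g-prev)/1000;prev=g;print(g,"->",d.round(4),"|d|",np.linalg.norm(d).round(3))
E
python3 tr.py "[150,0,220]" "[-40,0,110]" "[-40,0,40]"
```

```text
t 6.5667 tip track mm [ 437.6 -111.3   69.8] F track [-1.2  1.  -0.2] open 0.006 grip 0.0
rot in track
 [[ 0.782  0.234  0.578]
 [ 0.291 -0.957 -0.006]
 [ 0.552  0.173 -0.816]] [ -25.   23.  121.  -82.   35. -164.]
[150   0 220] -> [-0.1095 -0.1479 -0.2895] |d| 0.343
[-40   0 110] -> [-0.2092 -0.0635 -0.0201] |d| 0.22
[-40   0  40] -> [-0.0386 -0.0121  0.0571] |d| 0.07
```

Call:
{"fn": "send_rows", "kwargs": {"plan": [[255,0,0,-0.03,0.1],[255,0,0,-0.03,0.1],[255,0,0,-0.03,0.1]]}}

```text
time_s: 6.82
position: [0.4109, -0.1921, 0.2927]
tcp_rot: [[0.142, -0.979, 0.145], [-0.69, -0.203, -0.695], [0.71, -0.002, -0.705]]
force: [-0.2, -0.2, -0.1]
opening: 0.004
grasp_force: 0.0
```

```bash
python3 tr.py "[150,0,220]" "[-40,0,110]" "[-40,0,40]"
```

```text
t 6.8167 tip track mm [ 384.8 -111.4  143.2] F track [ 0.1 -0.3 -0.1] open 0.004 grip 0.0
rot in track
 [[ 0.817 -0.012  0.576]
 [-0.01  -1.    -0.007]
 [ 0.577  0.001 -0.817]] [ -16.   14.  119.  -64.   44. -160.]
[150   0 220] -> [-0.1487 -0.1085 -0.199 ] |d| 0.271
[-40   0 110] -> [-0.2187  0.0022 -0.0197] |d| 0.22
[-40   0  40] -> [-0.0404 -0.      0.0572] |d| 0.07
```

Call:
{"fn": "send_rows", "kwargs": {"plan": [[255,-0.0186,-0.0136,-0.0249,0],[255,-0.0186,-0.0136,-0.0249,0],[255,-0.0186,-0.0136,-0.0249,0],[255,-0.0186,-0.0136,-0.0249,0],[255,-0.0186,-0.0136,-0.0249,0],[255,-0.0186,-0.0136,-0.0249,0],[255,-0.0186,-0.0136,-0.0249,0],[255,-0.0186,-0.0136,-0.0249,0],[255,-0.0365,0,-0.0033,0],[255,-0.0365,0,-0.0033,0],[255,-0.0365,0,-0.0033,0],[255,-0.0365,0,-0.0033,0],[255,-0.0365,0,-0.0033,0],[255,-0.0365,0,-0.0033,0],[255,0,0,0,0],[255,0,0,0,0]]}}

```text
time_s: 8.15
position: [0.4315, 0.2358, 0.1841]
tcp_rot: [[0.15, -0.978, 0.148], [-0.685, -0.21, -0.697], [0.713, 0.003, -0.702]]
force: [-0.4, -1.4, 0.4]
opening: 0.006
grasp_force: 0.0
```

```bash
python3 tr.py "[-36,0,40]" "[-36,0,12]" "[-22,0,12]" "[14,0,12]"
python3 - <<'E'
from tr import *
p,d=capture("wrist");c=calibration("wrist");cv2.imwrite("pics/w2.png",p);np.save("pics/w2.npy",d);np.save("pics/w2c.npy",c,allow_pickle=True)
for P in([6,24.5,58],[6,-24.5,58],[14,0,58],[-48,18.5,0],[-48,-18.5,0],[-12,0,30],[-12,17,30]): print(P,proj(O+R@np.array(P)/1000,c).round(0))
E
```

```text
t 8.15 tip track mm [-41.1   0.6 108.1] F track [ 1.3 -0.7  0.1] open 0.006 grip 0.0
rot in track
 [[ 0.815 -0.004  0.58 ]
 [-0.001 -1.    -0.005]
 [ 0.58   0.004 -0.815]] [  38.   38.   94.  -42.   76. -134.]
[-36   0  40] -> [-0.0353  0.0004  0.0584] |d| 0.068
[-36   0  12] -> [-0.0162 -0.0001  0.0228] |d| 0.028
[-22   0  12] -> [ 0.0114 -0.0001  0.0081] |d| 0.014
[14  0 12] -> [ 0.0293 -0.0001  0.0209] |d| 0.036
[6, 24.5, 58] [[250. 215.]]
[6, -24.5, 58] [[311. 214.]]
[14, 0, 58] [[281. 205.]]
[-48, 18.5, 0] [[261. 292.]]
[-48, -18.5, 0] [[301. 292.]]
[-12, 0, 30] [[281. 245.]]
[-12, 17, 30] [[261. 245.]]
```

View pics/w2.png

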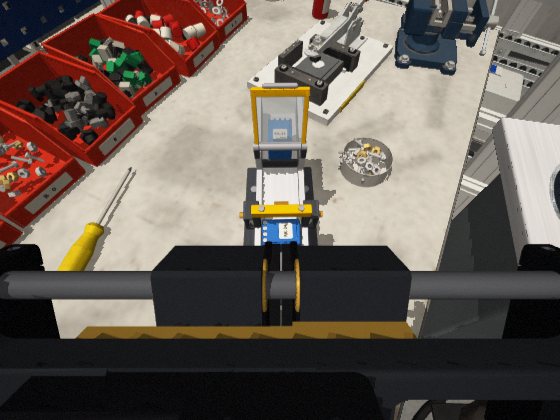

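The picture confirms the model. The bridge spans (247–317, 211), against a prediction of 250–311, and the relay's top edge is at (262–301, 245). The track frame is good to 1–2 mm, so I'll descend behind the relay.

Call:
{"fn": "send_rows", "kwargs": {"plan": [[255,-0.0118,0,0.0195,0],[255,-0.0118,0,0.0195,0],[255,-0.0118,0,0.0195,0],[255,-0.0082,0,0.0114,0],[255,-0.0082,0,0.0114,0],[255,0,0,0,0]]}}

```text
time_s: 8.7
position: [0.4365, 0.213, 0.0903]
tcp_rot: [[0.146, -0.978, 0.146], [-0.687, -0.206, -0.696], [0.712, 0.002, -0.703]]
force: [0.3, 0.1, 0.1]
opening: 0.003
grasp_force: 0.0
```

```bash
python3 tr.py "[-20,0,12]" "[14,0,12]"
```

```text
t 8.7 tip track mm [-34.5   0.6  11.6] F track [0.  0.3 0.1] open 0.003 grip 0.0
rot in track
 [[ 0.815 -0.008  0.579]
 [-0.005 -1.    -0.007]
 [ 0.579  0.003 -0.815]] [  35.   46.   98.  -45.   66. -126.]
[-20   0  12] -> [0.012  0.0005 0.0081] |d| 0.014
[14  0 12] -> [ 0.0277 -0.0003  0.0197] |d| 0.034
```

Call:
{"fn": "send_rows", "kwargs": {"plan": [[255,0.004,0,0.0028,0],[255,0.004,0,0.0028,0],[255,0.004,0,0.0028,0],[255,0.003,0,0.0021,0],[255,0.003,0,0.0021,0],[255,0.003,0,0.0021,0],[255,0.003,0,0.0021,0],[255,0.003,0,0.0021,0],[255,0.003,0,0.0021,0]]}}

```text
time_s: 9.45
position: [0.4449, 0.1795, 0.0986]
tcp_rot: [[0.145, -0.978, 0.15], [-0.689, -0.209, -0.694], [0.71, -0.003, -0.704]]
force: [0.6, 4.5, 2.3]
opening: 0.002
grasp_force: 1.8
```

```bash
python3 tr.py "[14,0,12]"
```

```text
t 9.45 tip track mm [ 0.9  1.7 13.8] F track [-3.8  1.5  3. ] open 0.002 grip 1.77047920806217
rot in track
 [[ 0.817 -0.006  0.577]
 [-0.006 -1.    -0.002]
 [ 0.577 -0.002 -0.817]] [  32.   45.  101.  -48.   64. -126.]
[14  0 12] -> [0.0096 0.0016 0.009 ] |d| 0.013
```

Call:
{"fn": "send_rows", "kwargs": {"plan": [[255,0.0026,0.0005,0.0024,0],[255,0.0026,0.0005,0.0024,0],[255,0.0026,0,0.0022,0],[255,0.0026,0,0.002,0],[255,0.0026,0,0.002,0]]}}

```text
time_s: 9.87
position: [0.4462, 0.1613, 0.0994]
tcp_rot: [[0.146, -0.978, 0.147], [-0.687, -0.207, -0.696], [0.712, 0.001, -0.703]]
force: [-2.2, 5.8, 0.6]
opening: 0.004
grasp_force: 2.9
```

```bash
python3 tr.py "[15,0,12]"
```

```text
t 9.8667 tip track mm [18.9 -1.  11.5] F track [-5.9 -0.9  1.6] open 0.004 grip 2.9117759087489503
rot in track
 [[ 0.815 -0.007  0.579]
 [-0.005 -1.    -0.006]
 [ 0.579  0.002 -0.815]] [  30.   44.  102.  -50.   62. -126.]
[15  0 12] -> [-0.0029 -0.001  -0.0026] |d| 0.004
```

```bash
cat > rel.py <<'E'
from tr import *
np.set_printoptions(precision=1,suppress=True)
def rel(n,lo=(98,110,50),hi=(118,255,255)):
    p,d=capture(n);c=calibration(n);W=(world(n,d,c)-O)@R*1000
    m=(cv2.inRange(cv2.cvtColor(p,cv2.COLOR_BGR2HSV),lo,hi)>0)&(d>0)&(W[...,0]>-30)&(W[...,0]<78)&(abs(W[...,1])<24)&(W[...,2]<36)&(W[...,2]>2)
    q=W[m];print(n,len(q),np.percentile(q,[3,50,97],axis=0) if len(q) else '')
    return p,d
for n in("scene","side"):
    p,_=rel(n);cv2.imwrite(f"pics/r_{n}.png",p)
E
python3 rel.py; python3 -c "
import cv2,numpy as np
a=cv2.imread('pics/r_scene.png')[205:320,230:345];b=cv2.imread('pics/r_side.png')[145:260,270:350]
cv2.imwrite('pics/crop1.png',cv2.resize(np.hstack([a,b]),None,fx=4,fy=4,interpolation=cv2.INTER_CUBIC))"
```

```text
scene 275 [[ 29.  -17.5   5.8]
 [ 46.3 -10.3  24.5]
 [ 52.1  12.5  32.3]]
side 0
```

View pics/crop1.png

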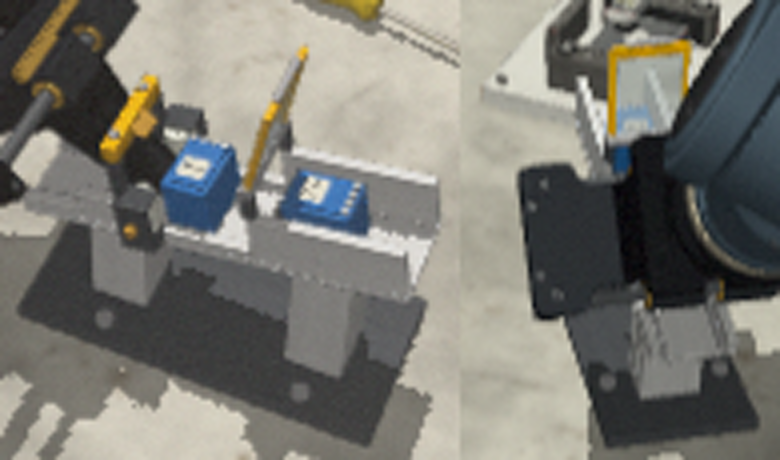

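The relay has clicked through into the window: upright, spanning track x ≈ 28–52. I'll back out and rise, then undo most of the tilt at the other end of joint 6's range.

Call:
{"fn": "send_rows", "kwargs": {"plan": [[255,-0.005,0,-0.0035,0],[255,-0.0098,0,-0.007,0],[255,-0.0098,0,-0.007,0],[255,-0.0098,0,-0.007,0],[255,-0.0098,0,-0.007,0],[255,-0.0098,0,-0.007,0],[255,0,0,-0.03,0],[255,0,0,-0.035,0],[255,0,0,-0.035,0],[255,0,0,-0.035,0],[255,0,0,-0.035,0],[0,0,0,-0.03,0]]}}

```text
time_s: 10.97
position: [0.4025, 0.3682, 0.2306]
tcp_rot: [[0.147, -0.978, 0.15], [-0.689, -0.21, -0.694], [0.71, -0.002, -0.704]]
force: [-0.2, 0.4, -0.7]
opening: 0.029
grasp_force: 0.0
```

```bash
python3 st.py; python3 tr.py
python3 - <<'E'
from h import *
exec(open('rel.py').read().split("for n in")[0])
rel("scene");rel("side")
E
```

```text
10.9667 [  48.4   39.9   79.1  -35.    91.5 -134.9] [0.4025 0.3682 0.2306] [-0.2  0.4 -0.7] 0.02924313883165358 0.0
[[ 0.1469 -0.9777  0.1502]
 [-0.6887 -0.2101 -0.6939]
 [ 0.71   -0.0015 -0.7042]]
t 10.9667 tip track mm [-166.6    0.8  177.3] F track [-0.6 -0.1 -0.6] open 0.029 grip 0.0
rot in track
 [[ 0.817 -0.005  0.577]
 [-0.004 -1.    -0.002]
 [ 0.577 -0.001 -0.817]] [  48.   40.   79.  -35.   91. -135.]
scene 261 [[ 31.3 -17.7   6.4]
 [ 47.3 -10.   24.9]
 [ 52.4  12.5  32. ]]
side 24 [[ 38.7 -11.7  19.6]
 [ 46.5   9.1  31. ]
 [ 51.3  20.6  32.6]]
```

```bash
python3 mv.py "[.46,.26,.32]"
```

```text
tool delta [ 0.1469 -0.032   0.0229] min rows 3.802010021118257
```

Call:
{"fn": "send_rows", "kwargs": {"plan": [[0,0.037,-0.008,0.006,0],[0,0.037,-0.008,0.006,0],[0,0.037,-0.008,0.006,0],[0,0.036,-0.008,0.006,0],[0,0,0,0,0.125],[0,0,0,0,0.125],[0,0,0,0,0.125],[0,0,0,0,0.125],[0,0,0,0,0.125],[0,0,0,0,0.125],[0,0,0,0,0.125],[0,0,0,0,0.125],[0,0,0,0,0.125],[0,0,0,0,0.125],[0,0,0,0,0.125],[0,0,0,0,0.125],[0,0,0,0,0.125],[0,0,0,0,0.125],[0,0,0,0,0.125],[0,0,0,0,0.125]]}}

```text
time_s: 12.73
position: [0.4591, 0.2538, 0.3152]
tcp_rot: [[-0.949, 0.279, 0.147], [0.101, 0.711, -0.696], [-0.298, -0.646, -0.703]]
force: [-0.0, -0.5, 0.1]
opening: 1.002
grasp_force: 0.0
```

Call:
{"fn": "send_rows", "kwargs": {"plan": [[0,0,0,0,0.125],[0,0,0,0,0.125],[0,0,0,0,0.125],[0,0,0,0,0.125],[0,0,0,0,0.125],[0,0,0,0,0.125],[0,0,0,0,0.125],[0,0,0,0,0.125],[0,0,0,0,0.125],[0,0,0,0,0.125],[0,0,0,0,0.125],[0,0,0,0,0.125],[0,0,0,0,0.125],[0,0,0,0,0.125],[0,0,0,0,0.125],[0,0,0,0,0.125],[0,0,0,0,0.125],[0,0,0,0,0.125],[0,0,0,0,0.125],[0,0,0,0,0.125]]}}

```text
time_s: 14.4
position: [0.4591, 0.2538, 0.3152]
tcp_rot: [[0.927, 0.345, 0.147], [0.344, -0.63, -0.696], [-0.148, 0.696, -0.703]]
force: [-0.7, -0.2, 0.2]
opening: 0.995
grasp_force: 0.0
```

```bash
python3 st.py
```

```text
14.4 [ 37.3  30.2  83.6 -40.   89.8 112.3] [0.4591 0.2538 0.3152] [-0.7 -0.2  0.2] 0.9953128747398614 0.0
[[ 0.9271  0.3449  0.1466]
 [ 0.3444 -0.6297 -0.6964]
 [-0.1478  0.6961 -0.7025]]
```

```bash
python3 mv.py "[.40,.08,.33]"
```

```text
tool delta [-0.1168  0.0994  0.102 ] min rows 4.605273017352656
```

Call:
{"fn": "send_rows", "kwargs": {"plan": [[0,-0.0234,0.02,0.0204,0],[0,-0.0234,0.02,0.0204,0],[0,-0.0234,0.02,0.0204,0],[0,-0.0234,0.02,0.0204,0],[0,-0.0234,0.02,0.0204,0],[0,0,0,0,0.125],[0,0,0,0,0.125],[0,0,0,0,0.125],[0,0,0,0,0.125],[0,0,0,0,0.125],[0,0,0,0,0.125],[0,0,0,0,0.125],[0,0,0,0,0.125],[0,0,0,0,0.125],[0,0,0,0,0.125],[0,0,0,0,0.125]]}}

```text
time_s: 15.73
position: [0.4335, 0.0306, 0.4027]
tcp_rot: [[0.621, -0.776, 0.111], [-0.558, -0.537, -0.633], [0.55, 0.331, -0.766]]
force: [0.8, 0.3, -0.1]
opening: 0.999
grasp_force: 0.0
```

```bash
python3 st.py; python3 mv.py "[.40,.11,.33]"
```

```text
15.7333 [ 14.1  10.   97.5 -40.7  79.2 163.5] [0.4335 0.0306 0.4027] [ 0.8  0.3 -0.1] 0.9992868767098926 0.0
[[ 0.6207 -0.7762  0.1105]
 [-0.5583 -0.5366 -0.6328]
 [ 0.5504  0.3311 -0.7664]]
tool delta [-0.1052 -0.0407  0.0018] min rows 2.818991952926091
```

Call:
{"fn": "send_rows", "kwargs": {"plan": [[0,-0.025,-0.021,-0.005,0.125],[0,-0.024,-0.022,-0.005,0.125],[0,-0.023,-0.023,-0.005,0.125],[0,-0.022,-0.024,-0.005,0.125]]}}

```text
time_s: 16.07
position: [0.496, 0.0159, 0.4596]
tcp_rot: [[0.4, -0.914, 0.074], [-0.779, -0.381, -0.498], [0.483, 0.141, -0.864]]
force: [-0.2, 0.2, -0.2]
opening: 0.999
grasp_force: 0.0
```

```bash
python3 st.py
```

```text
16.0667 [  5.9  10.4  83.6 -30.3  85.3 163.5] [0.496  0.0159 0.4596] [-0.2  0.2 -0.2] 0.9994344387361079 0.0
[[ 0.3997 -0.9137  0.0742]
 [-0.7791 -0.3812 -0.4977]
 [ 0.4831  0.1411 -0.8641]]
```

Call:
{"fn": "send_rows", "kwargs": {"plan": [[0,-0.038,0.006,0.0145,0.125],[0,-0.038,0.002,0.0145,0.125],[0,-0.038,-0.002,0.0145,0.125],[0,-0.038,-0.005,0.0145,0.125]]}}

```text
time_s: 16.4
position: [0.4479, -0.056, 0.4254]
tcp_rot: [[0.154, -0.984, 0.086], [-0.932, -0.174, -0.319], [0.329, -0.031, -0.944]]
force: [0.3, -0.0, -0.7]
opening: 0.999
grasp_force: 0.0
```

```bash
python3 st.py
```

```text
16.4 [-10.2   3.4  93.6 -18.   75.3 163.5] [ 0.4479 -0.056   0.4254] [ 0.3 -0.  -0.7] 0.9987523094673149 0.0
[[ 0.1543 -0.9843  0.086 ]
 [-0.9316 -0.1739 -0.3191]
 [ 0.3291 -0.0309 -0.9438]]
```

Call:
{"fn": "send_rows", "kwargs": {"plan": [[0,-0.036,0.005,0.008,0.125],[0,-0.036,0,0.008,0.125],[0,-0.036,-0.005,0.008,0.1]]}}

```text
time_s: 16.65
position: [0.403, -0.0774, 0.3971]
tcp_rot: [[-0.058, -0.99, 0.129], [-0.982, 0.033, -0.187], [0.181, -0.137, -0.974]]
force: [0.2, -0.8, -0.8]
opening: 1.002
grasp_force: 0.0
```

```bash
python3 tr.py "[44,0,150]"
```

```text
t 16.65 tip track mm [283.5 -93.2 263.2] F track [ 0.7  0.  -0.9] open 1.002 grip 0.0
rot in track
 [[ 0.964 -0.265  0.038]
 [-0.267 -0.96   0.085]
 [ 0.014 -0.092 -0.996]] [-21.  -2. 102.  -8.  69. 164.]
[ 44   0 150] -> [-0.2572 -0.0155  0.1115] |d| 0.281
```

Call:
{"fn": "send_rows", "kwargs": {"plan": [[0,0,0,0,-0.122],[0,0,0,0,-0.122],[0,0,0,0,-0.122],[0,0,0,0,-0.122],[0,0,0,0,-0.122],[0,0,0,0,-0.122],[0,0,0,0,-0.122],[0,0,0,0,-0.122],[0,0,0,0,-0.122],[0,0,0,0,-0.122],[0,0,0,0,-0.122],[0,0,0,0,-0.122],[0,0,0,0,-0.122],[0,0,0,0,-0.122],[0,0,0,0,-0.122],[0,0,0,0,-0.122],[0,0,0,0,-0.122],[0,0,0,0,-0.122],[0,0,0,0,-0.122],[0,0,0,0,-0.122]]}}

```text
time_s: 18.32
position: [0.4044, -0.0766, 0.3972]
tcp_rot: [[0.675, 0.727, 0.128], [0.736, -0.65, -0.188], [-0.054, 0.221, -0.974]]
force: [0.3, -0.2, 0.2]
opening: 0.999
grasp_force: 0.0
```

Call:
{"fn": "send_rows", "kwargs": {"plan": [[0,0,0,0,-0.122],[0,0,0,0,-0.122],[0,0,0,0,-0.122],[0,0,0,0,-0.122],[0,0,0,0,-0.122],[0,0,0,0,-0.122],[0,0,0,0,-0.122],[0,0,0,0,-0.118],[0,0,0,0,0]]}}

```text
time_s: 19.07
position: [0.4045, -0.0767, 0.3973]
tcp_rot: [[-0.216, 0.968, 0.128], [0.953, 0.237, -0.189], [-0.213, 0.081, -0.974]]
force: [0.7, 0.1, 0.6]
opening: 1.002
grasp_force: 0.0
```

```bash
python3 tr.py "[44,0,150]"
```

```text
t 19.0667 tip track mm [283.1 -91.6 263.5] F track [0.1 0.7 0.6] open 1.002 grip 0.0
rot in track
 [[-0.999 -0.009  0.039]
 [-0.006  0.996  0.084]
 [-0.04   0.084 -0.996]] [-21.  -1. 102.  -8.  69. -32.]
[ 44   0 150] -> [0.2429 0.084  0.1113] |d| 0.28
```

Call:
{"fn": "send_rows", "kwargs": {"plan": [[0,0.0304,0.0105,0.0139,0],[0,0.0304,0.0105,0.0139,0],[0,0.0304,0.0105,0.0139,0],[0,0.0304,0.0105,0.0139,0],[0,0.0304,0.0105,0.0139,0],[0,0.0304,0.0105,0.0139,0],[0,0.0304,0.0105,0.0139,0],[0,0.0304,0.0105,0.0139,0],[0,0,0,0,0],[0,0,0,0,0]]}}

```text
time_s: 19.9
position: [0.4482, 0.1542, 0.2435]
tcp_rot: [[-0.215, 0.968, 0.127], [0.953, 0.236, -0.191], [-0.215, 0.08, -0.973]]
force: [-0.1, -0.8, -0.5]
opening: 0.999
grasp_force: 0.0
```

```bash
python3 - <<'E'
exec(open('rel.py').read().split("for n in")[0])
p,d=rel("wrist");cv2.imwrite("pics/w3.png",p)
rel("scene")
E
python3 tr.py "[43,0,60]" "[43,0,10]"
```

```text
wrist 737 [[ 29.  -15.1   9.6]
 [ 36.    2.9  31.2]
 [ 52.2  16.5  33.1]]
scene 254 [[ 31.1 -17.4   5.3]
 [ 47.9 -10.8  23.8]
 [ 52.1  12.4  32.1]]
t 20.0 tip track mm [ 45.3   1.2 151. ] F track [-0.4 -0.2  0. ] open 1.003 grip 0.0
rot in track
 [[-0.999 -0.006  0.042]
 [-0.003  0.996  0.086]
 [-0.042  0.086 -0.995]] [ 13.  18. 105. -15.  54.   9.]
[43  0 60] -> [ 0.0062 -0.009   0.0904] |d| 0.091
[43  0 10] -> [ 0.0021 -0.0043  0.0498] |d| 0.05
```

View pics/w3.png

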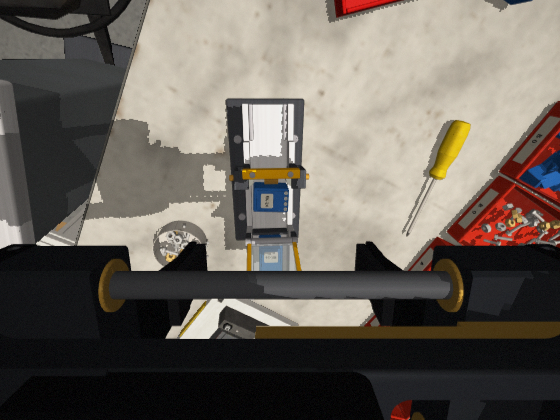

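The view shows the relay in the window at (270,198), just uphill of the bridge at (268,175), and no obstruction in the finger paths. Next: descend and grip.

Call:
{"fn": "send_rows", "kwargs": {"plan": [[0,0.0016,-0.0026,0.027,0],[0,0.0016,-0.0026,0.027,0],[0,0.0016,-0.0026,0.027,0],[0,0.0016,-0.0026,0.027,0],[0,0.0016,-0.0026,0.02,0],[0,0,0,0.01,0],[0,0,0,0,0],[0,0,0,0,0]]}}

```text
time_s: 20.67
position: [0.4539, 0.131, 0.1089]
tcp_rot: [[-0.211, 0.969, 0.132], [0.954, 0.234, -0.19], [-0.215, 0.085, -0.973]]
force: [0.9, 0.3, 0.0]
opening: 1.003
grasp_force: 0.0
```

```bash
python3 tr.py "[43,0.7,12]"
```

```text
t 20.6667 tip track mm [43.8  1.3 12.9] F track [-0.1  0.9  0. ] open 1.003 grip 0.0
rot in track
 [[-0.999 -0.005  0.042]
 [-0.002  0.996  0.088]
 [-0.042  0.088 -0.995]] [ 10.  31. 113. -23.  32.  16.]
[43.   0.7 12. ] -> [ 0.0008 -0.0007  0.0008] |d| 0.001
```

Call:
{"fn": "send_rows", "kwargs": {"plan": [[255,0,0,0,0],[255,0,0,0,0],[255,0,0,0,0],[255,0,0,0,0],[255,0,0,0,0],[255,0,0,0,0],[255,0,0,0,0],[255,0,0,0,0],[255,0,0,0,0],[255,0,0,0,0]]}}

```text
time_s: 21.5
position: [0.4532, 0.1318, 0.1083]
tcp_rot: [[-0.213, 0.968, 0.131], [0.953, 0.236, -0.19], [-0.215, 0.084, -0.973]]
force: [-0.4, 0.5, 1.9]
opening: 0.396
grasp_force: 29.5
```

Call:
{"fn": "send_rows", "kwargs": {"plan": [[255,0,0,-0.005,0],[255,0,0,-0.01,0],[255,0,0,-0.02,0],[255,0,0,-0.02,0],[255,0,0,-0.025,0],[255,0,0,-0.025,0],[255,0,0,-0.025,0],[255,0,0,-0.025,0],[255,0,0,0,0]]}}

```text
time_s: 22.25
position: [0.4348, 0.1626, 0.2636]
tcp_rot: [[-0.213, 0.967, 0.14], [0.953, 0.237, -0.187], [-0.214, 0.094, -0.972]]
force: [0.1, 0.2, -0.4]
opening: 0.396
grasp_force: 29.4
```

```bash
python3 st.py
python3 - <<'E'
from h import *
p,d=capture("side");c=calibration("side");W=world("side",d,c)
s=read_state();print(d.shape)
g=np.r_[proj(s['position'],c)[0]];print(g)
cv2.imwrite("pics/s4.png",p)
m=(cv2.inRange(cv2.cvtColor(p,cv2.COLOR_BGR2HSV),(98,110,50),(118,255,255))>0)&(d>0)&(np.linalg.norm(W-s['position'],axis=2)<.06)
q=W[m];print(len(q),q.min(0),np.median(q,0),q.max(0))
c0=g.astype(int);cv2.imwrite("pics/crop4.png",cv2.resize(p[c0[1]-60:c0[1]+60,c0[0]-70:c0[0]+70],None,fx=4,fy=4))
E
python3 mv.py "[.525,.386,.24]"
```

```text
22.25 [ 14.6  15.2 104.8 -15.2  55.7   9.5] [0.4348 0.1626 0.2636] [ 0.1  0.2 -0.4] 0.3957474949363148 29.43054330535233
[[-0.2127  0.967   0.14  ]
 [ 0.9534  0.2367 -0.1871]
 [-0.2141  0.0937 -0.9723]]
(420, 560)
[335.3806528  141.10559812]
259 [0.41718042 0.15513888 0.23717916] [0.43605379 0.17395413 0.25606753] [0.45307762 0.17995917 0.27109833]
tool delta [ 0.1987  0.1391 -0.0087] min rows 6.0690524728389095
```

View pics/crop4.png

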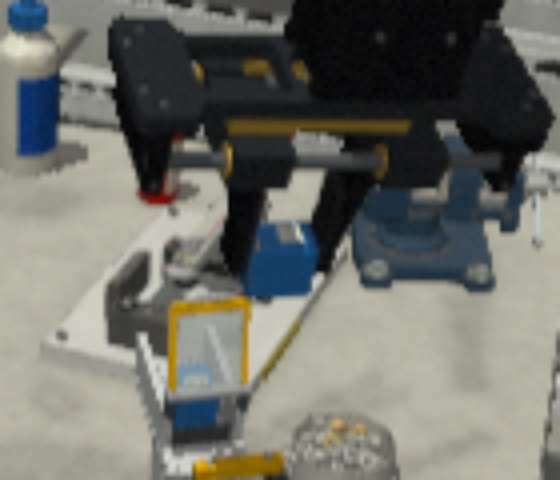

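The relay is held squarely between the fingers, at (283,258) in the crop. Next: carry it to the tray.

Call:
{"fn": "send_rows", "kwargs": {"plan": [[255,0.0284,0.0199,-0.0012,0],[255,0.0284,0.0199,-0.0012,0],[255,0.0284,0.0199,-0.0012,0],[255,0.0284,0.0199,-0.0012,0],[255,0.0284,0.0199,-0.0012,0],[255,0.0284,0.0199,-0.0012,0],[255,0.0284,0.0199,-0.0012,0],[255,0.0064,-0.0028,0.0292,0],[255,0.0064,-0.0028,0.0292,0],[255,0.0064,-0.0028,0.0292,0],[255,0.0064,-0.0028,0.0292,0],[255,0.0064,-0.0028,0.0292,0],[255,0.0043,-0.0019,0.0194,0],[255,0,0,0,0]]}}

```text
time_s: 23.47
position: [0.5184, 0.3814, 0.0592]
tcp_rot: [[-0.215, 0.969, 0.119], [0.952, 0.236, -0.197], [-0.219, 0.071, -0.973]]
force: [-0.7, -1.4, -0.4]
opening: 0.393
grasp_force: 29.4
```

```bash
python3 st.py; python3 mv.py "[.525,.386,.042]"; python3 mv.py "[.525,.386,.034]"
```

```text
23.4667 [ 32.4  45.7  85.  -17.3  50.9  30.3] [0.5184 0.3814 0.0592] [-0.7 -1.4 -0.4] 0.3927075586152016 29.43092057481408
[[-0.2153  0.9693  0.1192]
 [ 0.9517  0.2356 -0.1969]
 [-0.2189  0.0711 -0.9731]]
tool delta [0.0067 0.0063 0.0166] min rows 0.4745819318821967
tool delta [0.0084 0.0057 0.0244] min rows 0.6611985316447289
```

Call:
{"fn": "send_rows", "kwargs": {"plan": [[255,0.0034,0.003,0.0083,0],[255,0.0034,0.003,0.0083,0],[255,0.001,-0.0003,0.004,0],[255,0.0006,-0.0002,0.0025,0],[255,0,0,0,0]]}}

```text
time_s: 23.88
position: [0.5295, 0.3895, 0.0426]
tcp_rot: [[-0.213, 0.968, 0.131], [0.953, 0.236, -0.19], [-0.215, 0.085, -0.973]]
force: [0.0, -0.4, -0.2]
opening: 0.396
grasp_force: 29.4
```

```bash
python3 st.py
```

```text
23.8833 [ 32.5  47.6  83.7 -17.6  49.5  31. ] [0.5295 0.3895 0.0426] [ 0.  -0.4 -0.2] 0.39580993362601724 29.430879063438624
[[-0.2132  0.9681  0.1313]
 [ 0.9531  0.2357 -0.1897]
 [-0.2146  0.0847 -0.973 ]]
```

Call:
{"fn": "send_rows", "kwargs": {"plan": [[255,0.0006,-0.0003,0.003,0],[255,0.0006,-0.0003,0.003,0],[255,0,0,0,0]]}}

```text
time_s: 24.13
position: [0.529, 0.3892, 0.0361]
tcp_rot: [[-0.213, 0.968, 0.131], [0.953, 0.236, -0.19], [-0.215, 0.084, -0.973]]
force: [0.0, -0.1, -1.5]
opening: 0.4
grasp_force: 29.4
```

Call:
{"fn": "send_rows", "kwargs": {"plan": [[255,0.0003,-0.0001,0.0015,0],[255,0.0003,-0.0001,0.0015,0],[255,0,0,0,0]]}}

```text
time_s: 24.38
position: [0.5292, 0.3891, 0.033]
tcp_rot: [[-0.213, 0.968, 0.131], [0.953, 0.236, -0.19], [-0.215, 0.084, -0.973]]
force: [-0.9, -0.5, -1.0]
opening: 0.391
grasp_force: 29.4
```

Call:
{"fn": "send_rows", "kwargs": {"plan": [[255,0.0003,-0.0001,0.0015,0],[255,0.0003,-0.0001,0.0015,0],[255,0,0,0,0]]}}

```text
time_s: 24.63
position: [0.5296, 0.3891, 0.0319]
tcp_rot: [[-0.213, 0.968, 0.132], [0.953, 0.236, -0.191], [-0.216, 0.085, -0.973]]
force: [-2.6, -0.3, 7.9]
opening: 0.396
grasp_force: 29.7
```

Contact with the tray floor at 8 N. Next I'll open gently, only partly, and rise.

Call:
{"fn": "send_rows", "kwargs": {"plan": [[145,0,0,0,0],[140,0,0,0,0],[130,0,0,0,0],[120,0,0,0,0],[112,0,0,0,0],[112,0,0,0,0],[112,0,0,0,0],[112,0.002,-0.001,-0.01,0],[112,0,0,-0.01,0],[112,-0.004,0.0015,-0.02,0],[112,-0.006,0.0025,-0.03,0],[112,-0.008,0.003,-0.037,0],[112,-0.008,0.003,-0.037,0],[255,-0.008,0.003,-0.037,0],[255,0,0,0,0]]}}

```text
time_s: 25.88
position: [0.5283, 0.3992, 0.225]
tcp_rot: [[-0.211, 0.966, 0.147], [0.955, 0.236, -0.18], [-0.209, 0.102, -0.973]]
force: [1.1, 1.1, 0.9]
opening: 0.479
grasp_force: 0.0
```

```bash
python3 - <<'E'
from h import *
np.set_printoptions(precision=4,suppress=True)
for n in("scene","side"):
    p,d=capture(n);c=calibration(n);W=world(n,d,c)
    m=(cv2.inRange(cv2.cvtColor(p,cv2.COLOR_BGR2HSV),(98,110,50),(118,255,255))>0)&(d>0)&(abs(W[...,0]-.525)<.07)&(abs(W[...,1]-.386)<.07)&(W[...,2]<.06)
    q=W[m];print(n,len(q),q.min(0),np.median(q,0),q.max(0))
    t=q[q[:,2]>.028];A=np.c_[t[:,:2],np.ones(len(t))];k=np.linalg.lstsq(A,t[:,2],rcond=None)[0];print("top slope",k[:2],"n",len(t))
E
python3 tr.py "[135,0,170]" "[135,0,88]"
```

```text
scene 125 [0.5108 0.3714 0.0079] [0.5171 0.3799 0.0292] [0.5478 0.3957 0.0373]
top slope [0.0575 0.0677] n 68
side 262 [0.5139 0.3771 0.0052] [0.5318 0.3973 0.0282] [0.5484 0.4031 0.0384]
top slope [ 0.0569 -0.1848] n 132
t 25.9833 tip track mm [-178.2  128.   162.8] F track [ 0.4 -0.6 -0.2] open 0.4 grip 0.0
rot in track
 [[-0.999 -0.006  0.039]
 [-0.003  0.996  0.093]
 [-0.039  0.093 -0.995]] [ 33.  35.  78. -14.  67.  26.]
[135   0 170] -> [-0.3129 -0.1288 -0.007 ] |d| 0.338
[135   0  88] -> [ 0.0032 -0.0076  0.0816] |d| 0.082
```

The relay is standing in the tray. Next is the flap: come in from the uphill side with closed fingers.

Call:
{"fn": "send_rows", "kwargs": {"plan": [[255,-0.0348,-0.0143,-0.0008,0],[255,-0.0348,-0.0143,-0.0008,0],[255,-0.0348,-0.0143,-0.0008,0],[255,-0.0348,-0.0143,-0.0008,0],[255,-0.0348,-0.0143,-0.0008,0],[255,-0.0348,-0.0143,-0.0008,0],[255,-0.0348,-0.0143,-0.0008,0],[255,-0.0348,-0.0143,-0.0008,0],[255,-0.0348,-0.0143,-0.0008,0],[255,0,0,0,0],[255,0,0,0,0]]}}

```text
time_s: 26.9
position: [0.4643, 0.067, 0.2769]
tcp_rot: [[-0.21, 0.969, 0.128], [0.954, 0.232, -0.19], [-0.214, 0.083, -0.973]]
force: [-0.2, 0.1, 0.5]
opening: 0.001
grasp_force: 0.0
```

```bash
python3 tr.py "[125,0,86]" "[50,0,86]" "[50,0,66]" "[36,0,48]"
```

```text
t 26.9 tip track mm [136.8  -2.3 167.1] F track [-0.  -0.2  0.5] open 0.001 grip 0.0
rot in track
 [[-0.999 -0.003  0.041]
 [ 0.     0.996  0.085]
 [-0.041  0.085 -0.996]] [  2.  14. 105. -14.  55.  -4.]
[125   0  86] -> [ 0.0151 -0.0045  0.0804] |d| 0.082
[50  0 86] -> [ 0.0749  0.0003 -0.0031] |d| 0.075
[50  0 66] -> [ 0.0008 -0.0017  0.0199] |d| 0.02
[36  0 48] -> [ 0.0147 -0.0015  0.0173] |d| 0.023
```

Call:
{"fn": "send_rows", "kwargs": {"plan": [[255,0.005,-0.0015,0.0268,0],[255,0.005,-0.0015,0.0268,0],[255,0.005,-0.0015,0.0268,0],[255,0,0,0,0],[255,0.0095,0,-0.0004,0],[255,0.0095,0,-0.0004,0],[255,0.0095,0,-0.0004,0],[255,0.0095,0,-0.0004,0],[255,0.0095,0,-0.0004,0],[255,0.0095,0,-0.0004,0],[255,0.009,0,-0.0004,0],[255,0.009,0,-0.0004,0],[255,0,0,0,0]]}}

```text
time_s: 27.98
position: [0.4514, 0.1401, 0.1825]
tcp_rot: [[-0.215, 0.968, 0.131], [0.953, 0.237, -0.189], [-0.214, 0.084, -0.973]]
force: [-0.2, 0.1, 0.0]
opening: 0.006
grasp_force: 0.0
```

```bash
python3 tr.py "[50,0,66]" "[36,0,56]" "[36,0,48]"
python3 - <<'E'
from h import *
p,d=capture("scene");cv2.imwrite('pics/crop5.png',cv2.resize(p[185:320,220:365],None,fx=4,fy=4,interpolation=cv2.INTER_CUBIC))
E
```

```text
t 27.9833 tip track mm [47.2  0.8 87. ] F track [-0.1 -0.2  0.1] open 0.006 grip 0.009258951904485002
rot in track
 [[-0.999 -0.009  0.041]
 [-0.005  0.996  0.087]
 [-0.041  0.087 -0.995]] [ 11.  23. 109. -18.  44.  11.]
[50  0 66] -> [-0.0019 -0.0026  0.0209] |d| 0.021
[36  0 56] -> [ 0.0144 -0.0007  0.0094] |d| 0.017
[36  0 48] -> [ 0.0003 -0.0007  0.008 ] |d| 0.008
```

View pics/crop5.png

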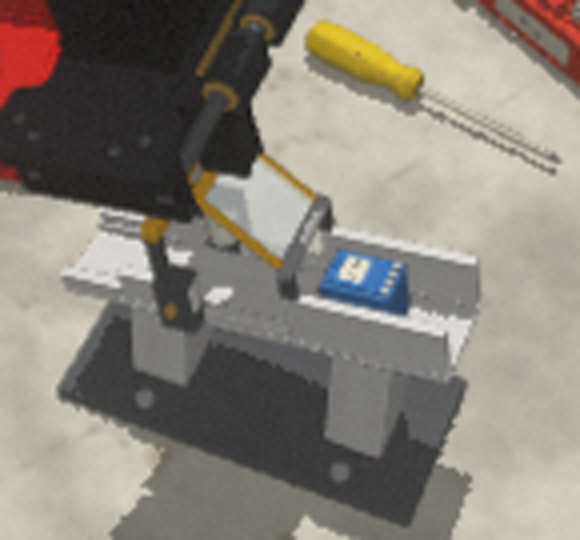

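The flap has swung over to about 45°, with its edge near (205,185). I'll keep pressing it down.

Call:
{"fn": "send_rows", "kwargs": {"plan": [[255,-0.0005,-0.0009,0.008,0],[255,-0.0005,-0.0009,0.008,0],[255,0.003,-0.0009,0.007,0],[255,0.003,-0.0004,0.005,0],[255,0.003,-0.0002,0.003,0],[255,0.003,-0.0002,0.002,0],[255,0,0,0,0]]}}

```text
time_s: 28.62
position: [0.4507, 0.1403, 0.1484]
tcp_rot: [[-0.215, 0.968, 0.13], [0.952, 0.238, -0.194], [-0.219, 0.082, -0.972]]
force: [-0.2, -4.8, 7.8]
opening: 0.009
grasp_force: 4.0
```

```bash
python3 tr.py "[35,0,48]"
```

```text
t 28.6167 tip track mm [41.1  0.1 53.5] F track [ 5.9 -1.3  6.9] open 0.009 grip 4.01436154134899
rot in track
 [[-0.999 -0.01   0.046]
 [-0.006  0.996  0.086]
 [-0.046  0.085 -0.995]] [ 11.  27. 111. -20.  39.  14.]
[35  0 48] -> [ 0.0064 -0.0005  0.0052] |d| 0.008
```

Call:
{"fn": "send_rows", "kwargs": {"plan": [[255,-0.001,0,-0.002,0],[255,0.005,0,0,0],[255,0.002,0,0.003,0],[255,0,0,0.0025,0],[255,0,0,0.0025,0],[255,0,0,0,0]]}}

```text
time_s: 29.12
position: [0.4504, 0.1473, 0.1415]
tcp_rot: [[-0.213, 0.968, 0.132], [0.953, 0.235, -0.189], [-0.214, 0.086, -0.973]]
force: [-3.6, 4.0, 14.5]
opening: 0.002
grasp_force: 7.5
```

```bash
python3 tr.py
```

```text
t 29.1167 tip track mm [33.   1.4 47.9] F track [-2.1 -2.7 15.1] open 0.002 grip 7.518871424207658
rot in track
 [[-0.999 -0.007  0.041]
 [-0.003  0.996  0.089]
 [-0.041  0.089 -0.995]] [ 12.  28. 111. -20.  38.  15.]
```

Call:
{"fn": "send_rows", "kwargs": {"plan": [[255,0,0,0.0015,0],[255,0,0,0.001,0],[255,0,0,0,0]]}}

```text
time_s: 29.37
position: [0.4505, 0.1472, 0.1408]
tcp_rot: [[-0.212, 0.968, 0.134], [0.953, 0.235, -0.189], [-0.214, 0.087, -0.973]]
force: [-7.4, 4.7, 27.3]
opening: 0.006
grasp_force: 14.4
```

```bash
python3 tr.py
```

```text
t 29.3667 tip track mm [33.   1.5 47.1] F track [-1.3 -6.3 28. ] open 0.006 grip 14.37798678438412
rot in track
 [[-0.999 -0.006  0.041]
 [-0.003  0.996  0.09 ]
 [-0.041  0.09  -0.995]] [ 12.  28. 111. -20.  37.  15.]
```

At 28 N it is on the stop. I'll lift clear and check.

Call:
{"fn": "send_rows", "kwargs": {"plan": [[255,0,0,-0.004,0],[255,0,0,-0.02,0],[255,0,0,-0.03,0],[255,0,0,-0.04,0],[255,-0.04,0,-0.01,0],[255,-0.04,0,0,0],[255,-0.04,0,0,0],[255,-0.04,0,0,0],[255,-0.04,0,0,0],[255,-0.04,0,0,0],[255,0,0,0,0],[255,0,0,0,0]]}}

```text
time_s: 30.37
position: [0.4883, -0.0647, 0.2909]
tcp_rot: [[-0.209, 0.969, 0.13], [0.954, 0.231, -0.19], [-0.214, 0.085, -0.973]]
force: [-0.6, -0.2, 0.4]
opening: 0.002
grasp_force: 0.0
```

```bash
python3 - <<'E'
from tr import *
np.set_printoptions(precision=2,suppress=True)
ims=[]
for n in("scene","side"):
    p,d=capture(n);c=calibration(n);W=world(n,d,c);T=(W-O)@R*1000;hsv=cv2.cvtColor(p,cv2.COLOR_BGR2HSV)
    m=(cv2.inRange(hsv,(18,110,80),(35,255,255))>0)&(d>0)&(T[...,0]>18)&(T[...,0]<80)&(abs(T[...,1])<30)&(T[...,2]>30)
    q=T[m];print(n,"flap",len(q),"z=a+b*x",np.polyfit(q[:,0],q[:,2],1),q[:,2].min(),q[:,2].max())
    m=(cv2.inRange(hsv,(98,110,50),(118,255,255))>0)&(d>0)&(abs(W[...,0]-.525)<.06)&(abs(W[...,1]-.386)<.06)&(W[...,2]<.06)
    q=W[m]*1000;print("relay",len(q),q.min(0),np.median(q,0),np.percentile(q,97,axis=0))
    u,v=proj(O,c)[0].astype(int)+([15,-5] if n=="scene" else [0,-5]);u2,v2=proj([.525,.386,.02],c)[0].astype(int)
    for a,b in((u,v),(u2,v2)): ims.append(cv2.resize(p[b-50:b+50,a-50:a+50],(300,300),interpolation=cv2.INTER_CUBIC))
cv2.imwrite("pics/fin.png",np.vstack([np.hstack(ims[:2]),np.hstack(ims[2:])]))
E
python3 st.py
```

```text
scene flap 159 z=a+b*x [-0.01 47.47] 44.13187132347749 50.93676816097699
relay 118 [511.6  372.2    8.91] [516.99 381.21  31.51] [542.94 395.22  36.38]
side flap 73 z=a+b*x [ 0.02 46.94] 32.42901247093913 50.23686921133636
relay 263 [513.88 376.67   5.35] [532.64 397.21  27.99] [548.  402.1  36.6]
30.4667 [-15.2  13.  102.8 -10.5  54.5 -23. ] [ 0.487  -0.0622  0.29  ] [-0.3 -0.  -0.2] 0.005434267445491725 0.0
[[-0.2134  0.9685  0.1285]
 [ 0.9535  0.2351 -0.1885]
 [-0.2128  0.0823 -0.9736]]
```

View pics/fin.png

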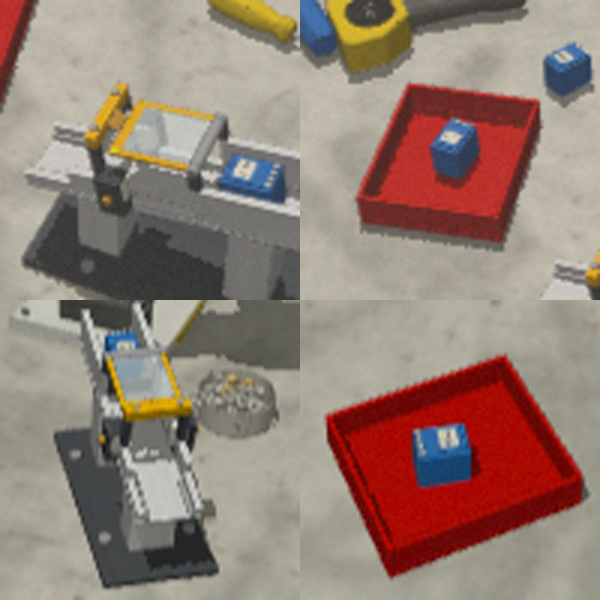

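The flap lies flat: measured slope is 0.02 rad or less at z about 47 mm. The relay stands upright mid-tray, and the bystanders in view are untouched.

```bash
python3 -c "
from rig import *
print(hand_in())"
```

```text
the job is handed in; nothing more can be done
None
```

I handed the job in at about 30 s of the 64 s allowed: the relay stands upright near the middle of the red tray and the flap lies flat (pressed with 28 N onto its stop); I judged the latch by that force and not by seeing the bolt, and the hand-in gave no verdict.

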